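# Weigh a ground blade blank on the sprung hook

### The job

Weigh the blade blank lying in the aluminium pan: take the pan by its red handle, hang it by its bail on the hook of the weighing stand, and ease its whole weight onto the sprung hook before you let go, so that the hook neither jumps nor is dragged to its stop. Let the hook come to rest with nothing touching the pan, then press the green key on the terminal to store the weight. Leave the pan hanging with the blank in it, and leave everything else on the bench where it is.

Things in the scene. Friction and masses are not known exactly. Their poses are not given: they have to be found in the camera images.
- scale: Weighing stand, fixed to the bench. Its origin is on the bench top straight below the hook; z up. The hook is open towards the stand's -x. A 32 mm steel pillar stands on a 150 mm square, 16 mm thick base centred at x +110, y +160 mm; a green arm at 730 mm carries a grey load-cell head (64 x 120 mm, from 590 to 680 mm up) and a clear spring tube 42 mm across at its collars (402 to 590 mm up), all on the line above the hook.
- hook (a joint): How far the sprung hook has sunk, m: 0 unloaded, stop at 0.14, growing downwards. It only moves straight up and down, is rigid sideways, starts to sink at 2.1 N and sinks 33 mm for each further newton; lightly damped, it bobs for some seconds after a disturbance. The pan and its blank weigh roughly 2.5 to 5.7 N together, not known beforehand, so they sink it 13 to 120 mm. It should never be made or let to move faster than 0.1 m/s.
- hook_seat (a point): The lowest point of the hook's bowl, on its upper surface, where the bail must come to hang: 300 mm above the bench unloaded, moves down with the hook; axes as the stand's. The hook is bent from 8 mm rod, painted yellow, in the stand's x-z plane: its tip is at x -22 mm and reaches 23 mm above this point; its shank rises behind at x +22 mm (mouth 36 mm clear between them), and swings back over this point from 64 to 88 mm up.
- pan_grip (a point): Where to grip the red handle of the weigh pan: middle of the handle bar, 34 mm above the pan's underside and 115 mm from the pan's centre on its -x side. Axes as the pan's: x runs along the handle from here to the pan, z up. The bar is 12 mm wide (y) and 18 mm high, and free from 45 mm this side of it to 37 mm in front of it. The pan is an aluminium tray 100 (x) x 150 (y) x 28 mm high; its weight hangs about 110 mm in front of the grip.
- pan_eye (a point): Underside of the top of the pan's bail, straight above the pan's centre: 115 mm in +x and 109.5 mm above point pan_grip, 143.5 mm above the pan's underside. Axes as the pan's. The bail is one 7 mm steel bar across the pan in its y-z plane, rising from both ends of the tray to a narrow arch at the top (about 22 mm clear width 8 mm below this point, widening below), open underneath, so that the hook can enter along the pan's x. Its top is 7 mm higher.
- blank_mid (a point): Centre of the steel blade blank lying loose in the pan: 107 mm long (y), 34 mm wide, 10 mm thick. Its mass differs from run to run.
- terminal: Grey weighing terminal, 130 x 130 x 46 mm, fixed on the bench, origin under its centre. It may be on the left or on the right.
- key_top (a point): Top centre of the round green key on the terminal, 30 mm across, the only key that moves.
- key (a joint): Travel of the green key, m: 0 up, 0.006 fully down; it takes about 4 N and comes back by itself. It stores when more than 0.004 down.
- bin: Blue open bin, 150 x 120 x 60 mm, fixed, on the side where the terminal is not. Leave alone.
- flap_disc: Grey abrasive disc lying flat, 115 mm across, 14 mm thick. Leave alone.
- compound_bar: Reddish-brown bar of polishing compound, 110 x 45 x 40 mm. Leave alone.
- blank_b: A loose blade blank on the bench, 107 x 34 x 10 mm. Leave alone.
- blank_c: Another loose blade blank on the bench, 107 x 34 x 10 mm. Leave alone.
- felt_bob: Pale felt polishing bob, 60 mm across, 60 mm high. Leave alone.
- spanner: Spanner lying on the bench. Leave alone.
- mug: Blue mug, 76 mm across, 90 mm high. Leave alone.
Things that resemble listed ones, but are neither listed nor needed, are in the scene too. What is shaped like the part that bears blank_mid but orange or yellow is not meant.

How it is judged:
By the outcome, as a careful person would: the job done as asked, in the order asked, and still so for the second after the job is handed in, with the robot touching nothing.
It also fails if it takes over 64 s, if anything falls off the work surface, if the arm or the gripper's body presses on something with over 40 N, if the wrist force passes 120 N, or if a joint passes its speed limit or range.

### The arm

A 6-joint arm with a two-finger parallel gripper is mounted at the origin on the work surface. World frame = base frame: x ahead of the robot, y to its left, z up, the work surface at z = 0. Lengths are in m, angles in rad, forces in N, time in s.
With the tool pointing down it reaches from about 0.425 to 0.925 m from the base axis. Payload 12.5 kg.
Tool frame: the origin (TCP) lies at the very end of the fingers, on their centre line; the grasp point (between the pads) lies 19 mm behind it; z points along the fingers, y is the line along which they close (so a half turn about z gives the same grasp; the last joint's range is limited). The gripper opens to 85 mm and grips with 20 to 120 N. Pads are 22 mm wide; open, the fingers measure 114 mm over their backs; the gripper's body (76 mm by 85 mm) begins 54 mm behind the grasp point. The pads swing forward as they close: fully open they stand 13 mm farther back than shut.
Start: joints at [1.132, 0.491, 1.559, -0, 1.092, -0.106], TCP at [0.204, 0.591, 0.231] pointing down, gripper open.
Joint ranges: [-3.1, 3.1], [-0.84, 2.19], [0.05, 2.79], [-1.13, 4.28], [0.06, 2.93], [-2.69, 2.69]. Speed limits (rad/s): [2.22, 2.22, 2.79, 3.14, 3.14, 3.14].

### API

Orientations are given as a rotation vector (axis times angle).
In Python, from plant import read_state, grab_frame, get_calibration, job_done gives the robot as it stands. The module is installed in compiled form; this text tells all that it offers.
- The arm moves only by the tool servo_tool, never from a script. Its argument "rows" is a list that holds one entry, the list of rows, each a list of 5 numbers: the shift along the tool's x, y, z in cm, then the turn about the tool's z in degrees, then the closure in counts, from 0 (fully open) to 255 (shut). In form: [[[x, y, z, yaw, fingers], ...]]. A call has exactly 8 rows; each row is the pose to reach, as a shift and turn from the pose commanded when the call began, along the tool's axes at that moment; what a row does not reach only later rows make up. A row lasts 1/10 s, in which the tool goes at most 50 mm and 8.59 degrees, less where a joint would pass 70% of its speed; a pose out of reach is approached as far as the arm can. A call with a gripper value outside its range is refused whole. The fingers move at their own pace and stop on an object; "squeeze" is the grip in N (left out, the last holds). Time passes only in rows, so rows that repeat a pose let the fingers close, or fill a call up. It gives the time, the measured TCP pose, the force, the opening and the grip force at its end, in the units of the state.
- read_state(): the state, without advancing time (a new reading comes with each control period).
- grab_frame(name): name is "scene" or "side" or "wrist"; returns the picture (420x560x3 uint8, red, green, blue); there is no depth.
- get_calibration(name): a dict with "fx", "fy", "cx", "cy" (pixels), "position" and "rotation" of the camera in the world; the wrist camera has in their place "T_tool_cam" (4x4, takes a point from camera to tool coordinates, whose origin is the TCP and whose axes are the flange's). Camera axes: x right, y down, z forward; pixel columns grow to the right and rows downward; lengths in m; the calibration is good to about 2 mm. A picture is of the moment at which its call begins: read the wrist's pose just before it. get_calibration takes no time and is no camera call.
- job_done(): hands the job in; it is judged then, once.
The state is a dict: "time": time; "joints": joint angles; "qvel": joint speeds; "tau": joint torques, N m; "ee_pos": TCP position; "tool_rot": TCP orientation; "contact_force": force on the tool from outside, world axes, zero at the start; "moment": the same for the moment, N m; "opening": opening from 0.0 (shut) to 1.0 (fully open); "gripper_force": force on a finger pad.
Only numpy, scipy, OpenCV 4.12 (cv2) and the standard library are available. Lean on these libraries where they do the work, as an engineer would, in place of code of your own. Each camera call takes 0.05 s, during which the arm holds its last target. There are 200 camera calls.

## Working session

There is one attempt and no reset: what is moved stays moved. The work goes in short steps, Python scripts to look and compute and a tool call to move; the robot and the scene stay as the last step left them, time stands still between calls to the robot, and variables do not carry over. Pictures are saved under pics/ and viewed, at most 10 in all, crops included, and the job is handed in when it is done.

Besides the shell and the picture viewer there is one more tool, called after "Emit:" as a command line: name --argument value ..., lists and objects as JSON in quotes. servo_tool: Moves the arm, as the interface text tells. Its arguments: {"type":"object","properties":{"rows":{"type":"array","items":{"type":"array","items":{"type":"array","items":{"type":"number"}}}},"squeeze":{"type":"number"}},"required":["rows"]}

```bash
mkdir -p pics; ls; python3 - <<'E'
from plant import *
import cv2,numpy as np
np.set_printoptions(precision=4,suppress=True)
s=read_state()
for k in s: print(k,np.array(s[k]))
for n in("scene","side","wrist"):
    c=get_calibration(n); print(n,c)
    im=grab_frame(n); np.save(f"pics/{n}0.npy",im)
    cv2.imwrite(f"pics/{n}0.png",im[:,:,::-1])
E
```

```text
pics
time 0.0
joints [ 1.1324  0.4916  1.5595  0.      1.0917 -0.1056]
qvel [-0.0001 -0.0007 -0.0018  0.0013  0.0019  0.0013]
tau [ -0.0044 -61.8459 -26.1588  -0.0003   0.0041  -0.    ]
ee_pos [0.2041 0.5905 0.2307]
tool_rot [-0.5203 -3.0979  0.0018]
contact_force [ 0.4872 -0.0242 -0.2284]
moment [ 0.0035  0.0857 -0.    ]
gripper_force 0.0
opening 0.9994221991084108
scene {'fx': 393.67651077042905, 'fy': 393.67651077042905, 'cx': 279.31277783130935, 'cy': 207.2884930134048, 'position': array([ 1.402 , -0.0509,  0.7928]), 'rotation': array([-1.6142, -1.6923,  0.843 ])}
side {'fx': 492.01211173950844, 'fy': 492.01211173950844, 'cx': 283.0008378021357, 'cy': 201.19251690800024, 'position': array([-0.0616, -0.7275,  1.3223]), 'rotation': array([-2.3135,  0.9114, -0.3191])}
wrist {'fx': 302.52143796125955, 'fy': 302.52143796125955, 'cx': 274.7386202411156, 'cy': 204.37683411196045, 'T_tool_cam': array([[-0.0003, -0.9602, -0.2792,  0.0706],
       [ 1.    , -0.0003,  0.0001, -0.0001],
       [-0.0002, -0.2792,  0.9602, -0.1427],
       [ 0.    ,  0.    ,  0.    ,  1.    ]])}
```

View pics/scene0.png

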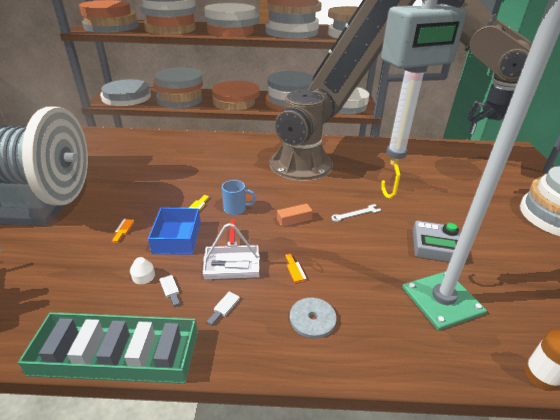

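View pics/side0.png

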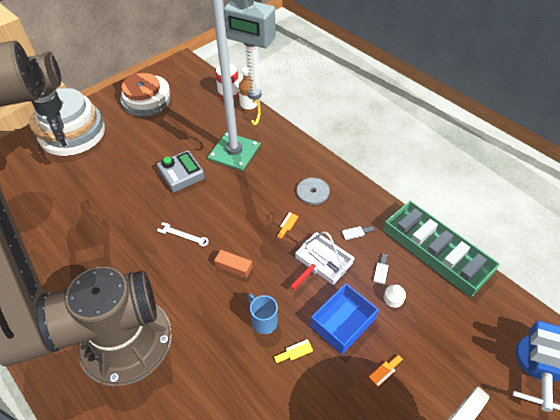

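The scene view shows the pan at (232,262) with its red handle at (232,235), the hook at (390,185), the terminal key at (452,228) and the stand base at (445,298). In the side view the pan is at (325,257), the handle at (303,277), the hook at (257,115) and the key at (168,161). Things that could be mistaken for the blank are the loose blanks at scene (170,290) and (225,307), and the orange/yellow ones at (122,230), (295,268) and (200,203). The right one lies in the pan at (232,264). I'll check this in a close crop.

```bash
cat > h.py <<'E'
import numpy as np,cv2
from scipy.spatial.transform import Rotation as R
from plant import *
np.set_printoptions(precision=4,suppress=True)
def cam(n,s=None):
    c=get_calibration(n)
    if n!="wrist": return c,np.array(c["position"]),R.from_rotvec(c["rotation"]).as_matrix()
    s=s or read_state(); T=np.eye(4);T[:3,:3]=R.from_rotvec(s["tool_rot"]).as_matrix();T[:3,3]=s["ee_pos"]
    T=T@c["T_tool_cam"]; return c,T[:3,3],T[:3,:3]
def ray(n,p,s=None):
    c,o,M=cam(n,s); d=M@np.array([(p[0]-c["cx"])/c["fx"],(p[1]-c["cy"])/c["fy"],1]); return o,d/np.linalg.norm(d)
def onz(n,p,z,s=None):
    o,d=ray(n,p,s); return o+d*(z-o[2])/d[2]
def tri(rs):
    A=sum(np.eye(3)-np.outer(d,d) for o,d in rs); b=sum((np.eye(3)-np.outer(d,d))@o for o,d in rs)
    x=np.linalg.solve(A,b); return x,[np.linalg.norm((np.eye(3)-np.outer(d,d))@(x-o)) for o,d in rs]
def proj(n,X,s=None):
    c,o,M=cam(n,s); q=M.T@(np.array(X)-o); return np.array([c["fx"]*q[0]/q[2]+c["cx"],c["fy"]*q[1]/q[2]+c["cy"]])
def hsv(im,lo,hi): return cv2.inRange(cv2.cvtColor(im,cv2.COLOR_RGB2HSV),np.array(lo),np.array(hi))
def blobs(m,amin=15):
    n,l,st,c=cv2.connectedComponentsWithStats(m); return [(st[i].tolist(),c[i].round(1)) for i in range(1,n) if st[i][4]>=amin],l
E
python3 - <<'E'
from h import *
S=np.load("pics/scene0.npy");D=np.load("pics/side0.npy")
def crop(im,x,y,w,h): return cv2.resize(im[y:y+h,x:x+w],(400,300),interpolation=cv2.INTER_CUBIC)
m=np.vstack([np.hstack([crop(S,190,215,80,60+8-8),crop(D,285,225,80,60)]),np.hstack([crop(S,350,145,80,60),crop(D,220,75,80,60)])])
cv2.imwrite("pics/m1.png",m[:,:,::-1])
for n,im in(("scene",S),("side",D)):
    for nm,lo,hi in(("yel",(22,150,120),(33,255,255)),("red",(0,170,90),(5,255,255)),("red2",(174,170,90),(180,255,255)),("grn",(50,120,60),(85,255,255))):
        print(n,nm,blobs(hsv(im,lo,hi),25)[0])
E
```

```text
scene yel [([382, 163, 18, 36, 198], array([391.9, 183.3])), ([190, 195, 18, 12, 86], array([199.2, 201.1])), ([114, 230, 13, 11, 52], array([119., 234.])), ([287, 257, 16, 24, 178], array([294.1, 269.6]))]
scene red [([230, 227, 4, 16, 56], array([231.5, 234.9]))]
scene red2 []
scene grn [([431, 27, 18, 13, 55], array([440. ,  32.2])), ([446, 223, 11, 8, 66], array([451. , 226.7])), ([426, 237, 29, 10, 158], array([440. , 241.5]))]
side yel [([251, 100, 10, 25, 64], array([257.1, 113.4])), ([281, 214, 16, 22, 106], array([288.8, 223.3])), ([274, 346, 39, 17, 77], array([291. , 355.6])), ([390, 356, 12, 11, 47], array([395.3, 361.3]))]
side red [([231, 72, 7, 10, 32], array([234.4,  76.8])), ([291, 264, 24, 26, 145], array([302.1, 277. ]))]
side red2 []
side grn [([231, 19, 25, 12, 106], array([241.5,  24.3])), ([179, 155, 18, 16, 131], array([187.6, 162.2])), ([163, 157, 9, 7, 53], array([167.1, 160. ]))]
```

View pics/m1.png

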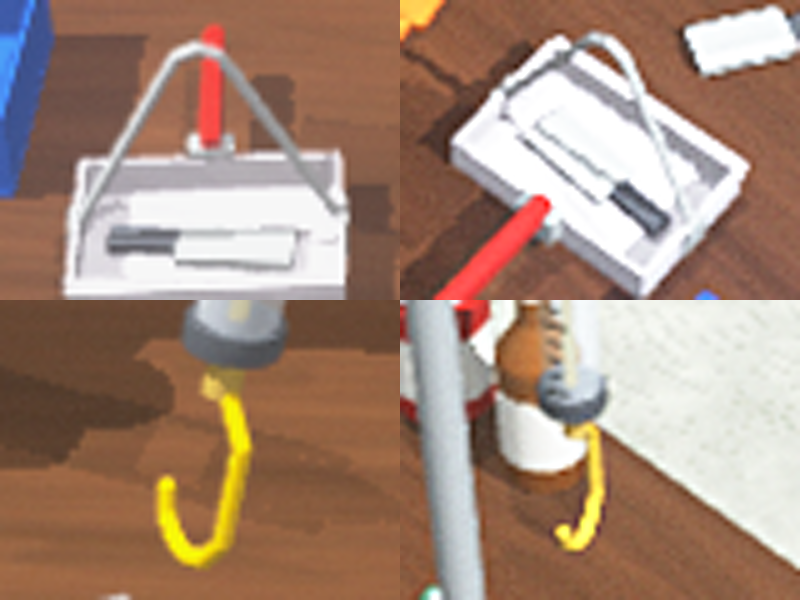

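The crops confirm the choice: a steel blank with a dark tang lies in the pan. The handle runs from scene (232.6,221) to (232,244), the bail top is at scene (229,224) and side (325,233), and the hook bottom is at scene (389,197.6) and side (254,124).

```bash
python3 - <<'E'
from h import *
S=np.load("pics/scene0.npy");D=np.load("pics/side0.npy")
rim=[onz("side",p,.028) for p in((295.6,255),(333,283),(354.6,258),(317,232.6))]
for p in rim: print("rim",p)
c=np.mean(rim,0);print("c",c,[np.linalg.norm(rim[i]-rim[(i+1)%4]) for i in range(4)])
print("rim sc",onz("scene",(206,246.6),.028),onz("scene",(258.2,245.6),.028))
print("bail",tri([ray("scene",(229,224)),ray("side",(325,232.6))]))
for n,im in(("scene",S),("side",D)):
    m=hsv(im,(0,170,90),(5,255,255)); b,l=blobs(m,50); print(n)
    ys,xs=np.nonzero(l==[i for i in range(1,l.max()+1) if (l==i).sum()>=50][0])
    P=np.array([onz(n,(x,y),.040)[:2] for x,y in zip(xs,ys)]); mu=P.mean(0); u,s,v=np.linalg.svd(P-mu); t=(P-mu)@v[0]
    print("handle",mu,v[0],np.degrees(np.arctan2(v[0][1],v[0][0])),t.min(),t.max(), mu+t.min()*v[0],mu+t.max()*v[0])
for nm,a,b in(("bowlbot",(389,197.6),(254.4,124.4)),("tip",(383.2,181),(252.6,121.4)),("kink",(398,174),(259,107)),):
    print(nm,tri([ray("scene",a),ray("side",b)]))
print("key",tri([ray("scene",(451.,226.7)),ray("side",(167.1,160.))]))
for n,im in(("scene",S),("side",D)):
    m=hsv(im,(60,80,60),(85,255,220))
    b,l=blobs(m,300);print(n,b)
E
```

```text
rim [ 0.5333 -0.1391  0.028 ]
rim [ 0.5463 -0.2866  0.028 ]
rim [ 0.6591 -0.2718  0.028 ]
rim [ 0.6428 -0.1246  0.028 ]
c [ 0.5954 -0.2055  0.028 ] [np.float64(0.14812346402322585), np.float64(0.11383386204223428), np.float64(0.14810564571789198), np.float64(0.11050513621431851)]
rim sc [ 0.5537 -0.2791  0.028 ] [ 0.5404 -0.1288  0.028 ]
bail (array([ 0.5947, -0.1983,  0.1485]), [np.float64(0.001665809046071151), np.float64(0.0016658090460710366)])
scene
handle [ 0.511  -0.2101] [0.9908 0.1352] 7.770429900293388 -0.037374320626225276 0.032257595318220804 [ 0.474  -0.2152] [ 0.543  -0.2058]
side
handle [ 0.4883 -0.2139] [-0.9923 -0.1235] -172.9075354921379 -0.05644076519786038 0.048842962954254894 [ 0.5443 -0.2069] [ 0.4398 -0.2199]
bowlbot (array([0.6536, 0.1797, 0.2878]), [np.float64(0.0027806912264215075), np.float64(0.002780691226421446)])
tip (array([0.6356, 0.1644, 0.3207]), [np.float64(0.002374650793280834), np.float64(0.0023746507932807834)])
kink (array([0.6696, 0.178 , 0.3557]), [np.float64(0.00915231124696613), np.float64(0.00915231124696605)])
key (array([0.4608, 0.4442, 0.0629]), [np.float64(0.0007358103115618187), np.float64(0.0007358103115617543)])
scene [([497, 0, 51, 42, 1371], array([522. ,  15.1])), ([417, 25, 39, 19, 546], array([435.6,  33.9])), ([516, 34, 44, 125, 2645], array([544.5, 108.1])), ([444, 50, 59, 90, 2570], array([471.8, 102.7])), ([403, 272, 84, 58, 2029], array([442.6, 302.2])), ([18, 313, 180, 70, 5147], array([111.8, 352.5]))]
side [([207, 133, 53, 38, 872], array([233.7, 152.7])), ([384, 201, 115, 96, 2275], array([442.8, 253.5]))]
```

```bash
python3 - <<'E'
from h import *
for n,sel in(("scene",(442,302)),("side",(233,153))):
    im=np.load(f"pics/{n}0.npy"); m=hsv(im,(60,80,60),(85,255,220)); b,l=blobs(m,300)
    i=min(range(1,l.max()+1),key=lambda i:np.hypot(*(np.argwhere(l==i).mean(0)[::-1]-sel)) if (l==i).sum()>300 else 1e9)
    ys,xs=np.nonzero(l==i); P=np.array([onz(n,(x,y),.016)[:2] for x,y in zip(xs,ys)],np.float32)
    r=cv2.minAreaRect(P*1000); c=np.array(r[0])/1000; print(n,r,np.array(cv2.boxPoints(r)))
    h=np.array([.655,.18]); 
    v=c-h; print("dist",np.linalg.norm(v),"yaw",np.degrees(np.arctan2(v[1],v[0]))-np.degrees(np.arctan2(160,110)))
# hook plane from centreline pixels: tube / head
S=np.load("pics/scene0.npy");D=np.load("pics/side0.npy")
for n,im,x0,x1 in(("scene",S,380,402),("side",D,250,262)):
    m=hsv(im,(22,150,120),(33,255,255)); 
    for y in range(95,200,2):
        xs=[x for x in np.nonzero(m[y])[0] if x0<=x<=x1]
        if xs: print(n,y,xs[0],xs[-1],len(xs),end="; ")
E
```

```text
scene ((700.7135009765625, 360.5065002441406), (151.5704803466797, 154.7669219970703), 22.933290481567383) [[600.7652 402.2431]
 [661.0716 259.7091]
 [800.6618 318.7699]
 [740.3554 461.3039]]
dist 0.18620505042001978 yaw 20.297087761706322Traceback (most recent call last):
  File "<stdin>", line 5, in <module>
  File "h.py", line 13, in onz
    o,d=ray(n,p,s); return o+d*(z-o[2])/d[2]
        ~~~^^^^^^^
  File "h.py", line 11, in ray
    c,o,M=cam(n,s); d=M@np.array([(p[0]-c["cx"])/c["fx"],(p[1]-c["cy"])/c["fy"],1]); return o,d/np.linalg.norm(d)
          ~~~^^^^^
  File "h.py", line 6, in cam
    c=get_calibration(n)
ValueError: time passes only in moves, steps and waits
```

```bash
python3 - <<'E'
import pickle
from plant import *
pickle.dump({n:get_calibration(n) for n in("scene","side","wrist")},open("cal.pkl","wb"))
s=open("h.py").read().replace("c=get_calibration(n)\n","c=CAL[n]\n").replace("from plant import *\n","from plant import *\nimport pickle\nCAL=pickle.load(open('cal.pkl','rb'))\n")
s+='''
def go(t,yaw):
    """shift (cm, tool axes) and turn (deg) to TCP t with tool-x heading yaw (deg)"""
    s=read_state(); M=R.from_rotvec(s["tool_rot"]).as_matrix(); d=M.T@(np.array(t)-s["ee_pos"])*100
    h=np.degrees(np.arctan2(M[1,0],M[0,0])); a=(h-yaw+180)%360-180
    print("t",s["time"],"tcp",np.array(s["ee_pos"]),"head %.2f"%h,"tilt",M[:,2],"-> shift",d,"turn %.2f"%a)
'''
open("h.py","w").write(s)
E
python3 - <<'E'
from h import *
go((.52,0,.45),187.5)
def rim():
    n="side"; im=np.load("pics/side0.npy"); m=hsv(im,(60,80,60),(85,255,220)); b,l=blobs(m,300)
    i=l[160,225] or l[150,215]; ys,xs=np.nonzero(l==i); P=np.array([onz(n,(x,y),.016)[:2] for x,y in zip(xs,ys)],np.float32)
    print(i,len(xs),cv2.minAreaRect(P*1000))
rim()
S=np.load("pics/scene0.npy");D=np.load("pics/side0.npy")
print("scene bottom", max(y for y in range(150,210) if hsv(S,(20,120,80),(33,255,255))[y,380:402].any()))
E
```

```text
t 0.15 tcp [0.2041 0.5906 0.2308] head 160.93 tilt [-0.0003 -0.0008 -1.    ] -> shift [-49.1495 -45.5145 -21.8808] turn -26.57
3 872 ((690.8313598632812, 358.3345031738281), (154.2415008544922, 151.83726501464844), 23.199344635009766)
scene bottom 198
```

Emit:
servo_tool --rows '[[[-3.5,-3.2,-1.6,-2,0],[-7,-6.5,-3.2,-5,0],[-10.5,-9.7,-4.8,-8,0],[-14,-13,-6.4,-11,0],[-17.5,-16.2,-8,-14,0],[-21,-19.4,-9.6,-17,0],[-24.5,-22.6,-11.2,-20,0],[-28,-25.8,-12.8,-23,0]]]'

```text
time: 0.95
ee_pos: [0.3841, 0.255, 0.3595]
tool_rot: [-0.112, 3.139, 0.0]
contact_force: [0.4, -0.2, -0.7]
opening: 0.998
gripper_force: 0.0
```

```bash
python3 -c "
from h import *
go((.52,0,.45),187.5)"
```

```text
t 0.95 tcp [0.3841 0.255  0.3595] head -175.93 tilt [ 0.0001  0.0001 -1.    ] -> shift [-11.7475 -26.3983  -9.0568] turn -3.43
```

Emit:
servo_tool --rows '[[[-1.7,-3.8,-1.3,-1,0],[-3.4,-7.6,-2.6,-2,0],[-5.1,-11.4,-3.9,-3,0],[-6.8,-15.2,-5.2,-3.4,0],[-8.5,-19,-6.5,-3.4,0],[-10.2,-22.8,-7.8,-3.4,0],[-11.7,-26.4,-9,-3.4,0],[-11.7,-26.4,-9,-3.4,0]]]'

```text
time: 1.75
ee_pos: [0.5202, -0.002, 0.4492]
tool_rot: [-0.195, 3.135, -0.001]
contact_force: [-0.3, 0.3, -0.2]
opening: 1.0
gripper_force: 0.0
```

```bash
python3 - <<'E'
from h import *
s=read_state(); im=grab_frame("wrist"); np.save("pics/w1.npy",im); import pickle; pickle.dump(s,open("w1.pkl","wb"))
cv2.imwrite("pics/w1.png",im[:,:,::-1])
print(s["ee_pos"],blobs(hsv(im,(22,150,120),(33,255,255)))[0])
print(proj("wrist",(.657,.171,.3),s),proj("wrist",(.654,.18,.3),s))
E
```

```text
[ 0.5202 -0.002   0.4492] [([67, 0, 14, 43, 63], array([72.7, 21.8])), ([81, 0, 14, 36, 243], array([84.9, 12.2])), ([439, 375, 8, 16, 58], array([442.3, 381.9]))]
[411.065  325.0272] [419.4718 323.6373]
```

View pics/w1.png

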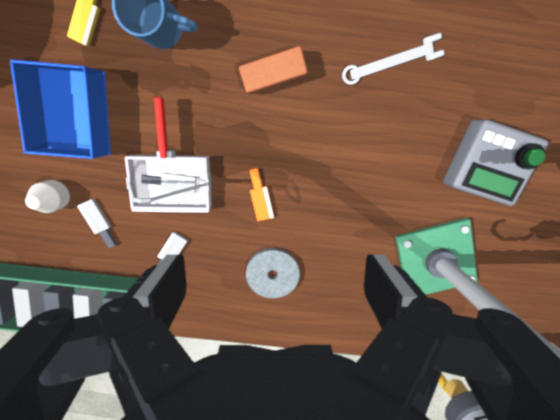

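The wrist view shows the pan at (168,184), the handle at (160,127), the stand base at (437,257) and the key at (530,156). The finger hides the hook bowl, so I'll measure what is visible and step sideways for the hook.

Emit:
servo_tool --rows '[[[1,-3,0,0,0],[2,-6,0,0,0],[2,-8,0,0,0],[2,-8,0,0,0],[2,-8,0,0,0],[2,-8,0,0,0],[2,-8,0,0,0],[2,-8,0,0,0]]]'

```text
time: 2.6
ee_pos: [0.5089, -0.0797, 0.4488]
tool_rot: [-0.202, 3.135, 0.0]
contact_force: [-0.2, -0.0, -0.3]
opening: 0.999
gripper_force: 0.0
```

```bash
python3 - <<'E'
from h import *
import pickle
s1=pickle.load(open("w1.pkl","rb"));im1=np.load("pics/w1.npy")
s=read_state(); im=grab_frame("wrist"); np.save("pics/w2.npy",im); pickle.dump(s,open("w2.pkl","wb"))
print(s["ee_pos"],proj("wrist",(.657,.171,.3),s))
for nm,s_,i_ in(("1",s1,im1),("2",s,im)):
    m=hsv(i_,(60,80,60),(85,255,220)); b,l=blobs(m,300)
    for k in range(1,l.max()+1):
        ys,xs=np.nonzero(l==k)
        if len(xs)>1500 and xs.mean()>350:
            P=np.array([onz("wrist",(x,y),.016,s_)[:2] for x,y in zip(xs,ys)],np.float32); print(nm,"base",len(xs),cv2.minAreaRect(P*1000))
    m=hsv(i_,(0,170,90),(5,255,255))|hsv(i_,(175,170,90),(180,255,255)); n_,l,st,c=cv2.connectedComponentsWithStats(m)
    for k in range(1,n_):
        ys,xs=np.nonzero(l==k)
        if len(xs)>200:
            P=np.array([onz("wrist",(x,y),.040,s_)[:2] for x,y in zip(xs,ys)],np.float32);r=cv2.minAreaRect(P*1000); print(nm,"red",len(xs),c[k],r,np.mean(P,0))
    print(blobs(hsv(i_,(50,120,40),(85,255,255)),100)[0])
    print(blobs(hsv(i_,(22,150,120),(33,255,255)),40)[0])
cv2.imwrite("pics/w2.png",np.vstack([cv2.resize(im[280:420,360:560],(800,560),interpolation=cv2.INTER_CUBIC)])[:,:,::-1])
E
```

```text
[ 0.5089 -0.0797  0.4488] [473.4523 341.3444]
1 base 3224 ((693.3922119140625, 360.8398132324219), (151.20407104492188, 150.4064483642578), 22.874752044677734)
1 red 469 [160.693 123.226] ((493.71795654296875, -208.96966552734375), (101.16120147705078, 16.960872650146484), 6.376760482788086) [ 0.4872 -0.209 ]
[([524, 148, 21, 18, 286], array([533.7, 156.6]))]
[([67, 0, 14, 43, 63], array([72.7, 21.8])), ([81, 0, 14, 36, 243], array([84.9, 12.2])), ([439, 375, 8, 16, 58], array([442.3, 381.9]))]
2 base 3326 ((693.762451171875, 359.8019104003906), (151.79891967773438, 151.35049438476562), 23.033340454101562)
2 red 470 [203.2489 136.2787] ((494.0583801269531, -210.1685333251953), (99.82609558105469, 15.814688682556152), 6.442969799041748) [ 0.4894 -0.2107]
[]
[([113, 0, 22, 56, 478], array([123.8,  34. ])), ([137, 0, 10, 18, 69], array([141.8,   8.6]))]
```

View pics/w2.png

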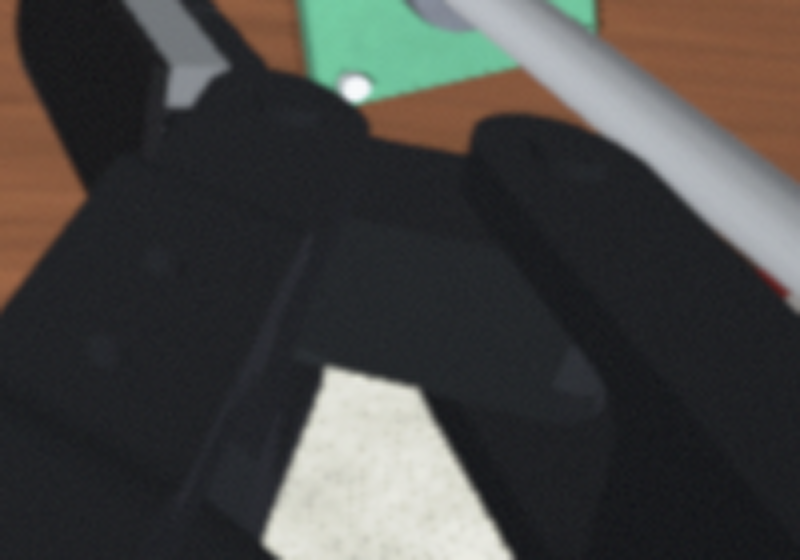

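The gripper hides the hook in this view too. The base estimates from all views agree: centre (0.694,0.360), yaw 23°. I'll check the hook against the fixed views and plan the grasp.

```bash
python3 - <<'E'
from h import *
u=np.array([np.cos(np.radians(23)),np.sin(np.radians(23)),0])
for h in((.655,.170),(.655,.175),(.655,.18)):
    h=np.array([*h,0]); print(h)
    for nm,x,z in(("bottom",0,.292),("tip",-.022,.323),("shank",.022,.33),("top",0,.388),("tubebot",0,.402)):
        X=h+u*x; X[2]=z; print(nm,proj("scene",X),proj("side",X))
S=np.load("pics/scene0.npy");D=np.load("pics/side0.npy")
for n,im,x0,x1,y0,y1 in(("scene",S,378,404,160,202),("side",D,248,265,98,128)):
    m=hsv(im,(20,110,80),(34,255,255))
    for y in range(y0,y1,3): print(n,y,[x0+int(k) for k in np.nonzero(m[y,x0:x1])[0]])
go((.487,-.2125,.20),187)
E
```

```text
[0.655 0.17  0.   ]
bottom [384.0864 196.9197] [256.1416 124.0283]
tip [381.098  180.4622] [252.4705 120.8157]
shank [392.8047 187.9012] [258.7308 110.2289]
top [392.0399 159.7199] [254.6464  99.4779]
tubebot [393.2899 153.8733] [254.4154  95.6849]
[0.655 0.175 0.   ]
bottom [386.2955 197.0024] [255.0832 123.2311]
tip [383.3108 180.5434] [251.3917 120.0038]
shank [395.1149 187.9868] [257.6566 109.444 ]
top [394.3982 159.8042] [253.536   98.6789]
tubebot [395.6717 153.9578] [253.297  94.886]
[0.655 0.18  0.   ]
bottom [388.5051 197.0852] [254.028  122.4363]
tip [385.5241 180.6246] [250.3163 119.1944]
shank [397.4257 188.0723] [256.5857 108.6615]
top [396.757  159.8886] [252.4292  97.8825]
tubebot [398.054  154.0424] [252.1822  94.0897]
scene 160 [391, 392, 393, 394, 395, 396, 397]
scene 163 [391, 392, 393, 394, 395, 396, 397]
scene 166 [394, 395, 396, 397, 398]
scene 169 [395, 396, 397, 398]
scene 172 [395, 396, 397, 398, 399]
scene 175 [396, 397, 398, 399]
scene 178 [395, 396, 397, 398, 399]
scene 181 [382, 383, 384, 395, 396, 397, 398]
scene 184 [381, 382, 383, 384, 394, 395, 396, 397, 398]
scene 187 [381, 382, 383, 384, 394, 395, 396, 397]
scene 190 [382, 383, 384, 385, 393, 394, 395, 396]
scene 193 [383, 384, 385, 386, 387, 391, 392, 393, 394, 395, 396]
scene 196 [385, 386, 387, 388, 389, 390, 391, 392, 393]
scene 199 []
side 98 []
side 101 [253, 254, 255, 256, 257, 258, 259]
side 104 [258, 259]
side 107 [258, 259]
side 110 [257, 258, 259, 260]
side 113 [258, 259, 260]
side 116 [257, 258, 259]
side 119 [256, 257, 258]
side 122 [251, 252, 253, 254, 255, 256, 257]
side 125 []
t 2.65 tcp [ 0.5089 -0.0799  0.4488] head -172.62 tilt [ 0.0001  0.0001 -1.    ] -> shift [  3.8822 -12.8733  24.8766] turn 0.38
```

```bash
python3 - <<'E'
from h import *
go((.482,-.2135,.12),186.5)
E
```

```text
t 2.65 tcp [ 0.5089 -0.0799  0.4488] head -172.62 tilt [ 0.0001  0.0001 -1.    ] -> shift [  4.3919 -12.9089  32.8765] turn 0.88
```

Emit:
servo_tool --rows '[[[0.7,-2.2,4,0.9,0],[1.4,-4.4,8.4,0.9,0],[2.1,-6.6,12.8,0.9,0],[2.8,-8.8,17.2,0.9,0],[3.5,-11,21.6,0.9,0],[4.4,-12.9,26,0.9,0],[4.4,-12.9,30,0.9,0],[4.4,-12.9,32.9,0.9,0]]]'

```text
time: 3.45
ee_pos: [0.481, -0.2141, 0.1174]
tool_rot: [0.175, -3.135, -0.002]
contact_force: [0.4, -1.0, 1.1]
opening: 1.0
gripper_force: 0.0
```

Emit:
servo_tool --rows '[[[0,0,0,0,0],[0,0,0,0,0],[0,0,0,0,0],[0,0,0,0,0],[0,0,0,0,0],[0,0,0,0,0],[0,0,0,0,0],[0,0,0,0,0]]]'

```text
time: 4.25
ee_pos: [0.4818, -0.214, 0.1199]
tool_rot: [-0.176, 3.136, -0.0]
contact_force: [0.4, -0.2, 0.4]
opening: 0.998
gripper_force: 0.0
```

```bash
python3 - <<'E'
from h import *
import pickle
s=read_state(); im=grab_frame("wrist"); cv2.imwrite("pics/w3.png",im[:,:,::-1])
m=hsv(im,(0,150,70),(6,255,255))|hsv(im,(174,150,70),(180,255,255)); n,l,st,c=cv2.connectedComponentsWithStats(m)
for k in range(1,n):
    ys,xs=np.nonzero(l==k)
    if len(xs)>400:
        P=np.array([onz("wrist",(x,y),.043,s)[:2] for x,y in zip(xs,ys)],np.float32); print(c[k],st[k],cv2.minAreaRect(P*1000))
print(proj("wrist",(.482,-.2135,.043),s))
go((.482,-.2135,.015),186.5)
E
```

```text
[277.0122 221.6592] [ 269  161   17  127 2045] ((493.676025390625, -210.92294311523438), (103.4289321899414, 12.750703811645508), 6.4140424728393555)
[275.4557 213.2523]
t 4.3 tcp [ 0.4818 -0.214   0.1198] head -173.57 tilt [ 0.0001  0.0001 -1.    ] -> shift [-0.0269  0.0442 10.4777] turn -0.07
```

View pics/w3.png

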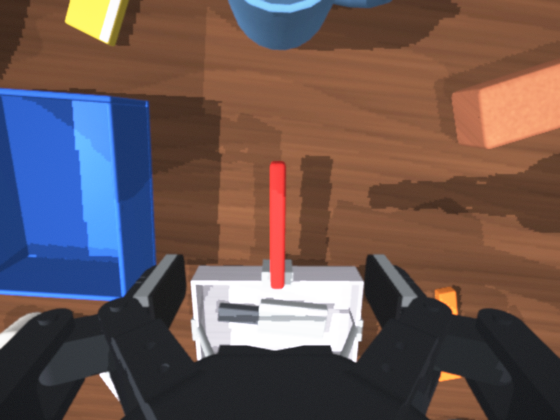

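The open fingers straddle the clear red handle, which runs from (278,162) to (278,288), and both fingers clear the bin. I'll check the tray edge and then descend.

```bash
python3 - <<'E'
from h import *
s=read_state()
a,b=[onz("wrist",p,.028,s) for p in((194,267.5),(362,266.5))]
print(a,b,np.linalg.norm(a-b)); m=(a+b)/2; u=np.array([np.cos(np.radians(6.4)),np.sin(np.radians(6.4)),0])
print("grip from rim",m-.065*u)
go((.486,-.2118,.015),186.4)
E
```

```text
[ 0.5432 -0.277   0.028 ] [ 0.5262 -0.1337  0.028 ] 0.14429045419742076
grip from rim [ 0.4701 -0.2126  0.028 ]
t 4.3 tcp [ 0.4818 -0.214   0.1198] head -173.57 tilt [ 0.0001  0.0001 -1.    ] -> shift [-0.4434  0.1683 10.4777] turn 0.03
```

Emit:
servo_tool --rows '[[[-0.1,0.17,2.5,0,0],[-0.2,0.17,5,0,0],[-0.2,0.17,7,0,0],[-0.2,0.17,9,0,0],[-0.2,0.17,10,0,0],[-0.2,0.17,10.5,0,0],[-0.2,0.17,10.5,0,0],[-0.2,0.17,10.5,0,0]]]' --squeeze 110

```text
time: 5.1
ee_pos: [0.4839, -0.2122, 0.0154]
tool_rot: [-0.176, 3.136, -0.001]
contact_force: [0.3, -1.5, 0.6]
opening: 0.997
gripper_force: 0.0
```

Emit:
servo_tool --rows '[[[0,0,0,0,120],[0,0,0,0,180],[0,0,0,0,220],[0,0,0,0,255],[0,0,0,0,255],[0,0,0,0,255],[0,0,0,0,255],[0,0,0,0,255]]]'

```text
time: 5.9
ee_pos: [0.4836, -0.2121, 0.0149]
tool_rot: [-0.176, 3.137, 0.0]
contact_force: [-1.3, 0.6, 6.7]
opening: 0.124
gripper_force: 107.4
```

Emit:
servo_tool --rows '[[[0,0,-0.3,0,255],[0,0,-0.9,0,255],[0,0,-2,0,255],[0,0,-3.5,0,255],[0,0,-5.2,0,255],[0,0,-6.8,0,255],[0,0,-7.7,0,255],[0,0,-8,0,255]]]'

```text
time: 6.7
ee_pos: [0.4837, -0.2121, 0.0959]
tool_rot: [-0.176, 3.135, -0.001]
contact_force: [-0.1, -0.7, -4.6]
opening: 0.122
gripper_force: 107.2
```

```bash
python3 - <<'E'
from h import *
s=read_state(); print(s["ee_pos"],np.array(s["contact_force"]),np.array(s["moment"]),s["opening"])
S=grab_frame("scene");D=grab_frame("side")
def crop(im,c,w=80,h=60):
    x,y=int(c[0]-w/2),int(c[1]-h/2); print(x,y); return cv2.resize(im[y:y+h,x:x+w],(400,300),interpolation=cv2.INTER_CUBIC)
e=(.598,-.2,.17); m=np.hstack([crop(S,proj("scene",e)),crop(D,proj("side",e))]); cv2.imwrite("pics/m2.png",m[:,:,::-1])
E
```

```text
[ 0.4837 -0.2121  0.0959] [-0.0989 -0.7014 -4.6061] [-0.0857  0.4909  0.022 ] 0.12172163462266096
188 188
287 198
```

View pics/m2.png

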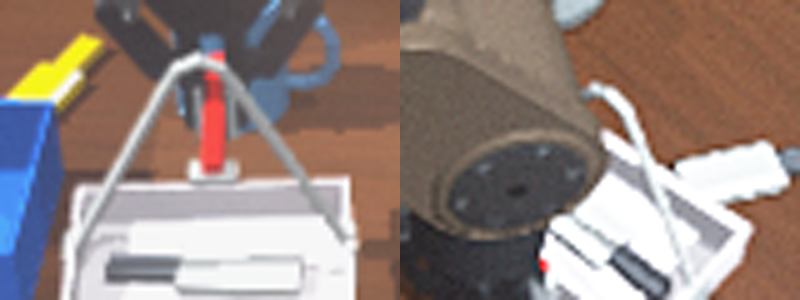

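The bail top is at scene (227.4,199.2) and side (326.6,215). The pan is held level, with the blank still in it, at about 4.7 N.

```bash
python3 - <<'E'
from h import *
s=read_state();t=np.array(s["ee_pos"]); u=np.array([np.cos(np.radians(6.4)),np.sin(np.radians(6.4)),0])
x,r=tri([ray("scene",(227.4,199.2)),ray("side",(326.6,215))]); print(x,r,"nominal eye",t+.115*u+[0,0,.1285])
d=x-t; print("along",d@u,"lat",d@np.array([-u[1],u[0],0]),"up",d[2])
u2=np.array([np.cos(np.radians(23)),np.sin(np.radians(23)),0])
h=np.array([.656,.1735,0])
for L in(.100,): go(h-(.115+L)*u2+[0,0,.2115],203)
E
```

```text
[ 0.5963 -0.1969  0.2293] [np.float64(0.0025047985517178155), np.float64(0.0025047985517176806)] nominal eye [ 0.5978 -0.1992  0.2235]
along 0.1137891043648304 lat 0.0024979399894427805 up 0.13436054357692268
t 6.8 tcp [ 0.4835 -0.2121  0.095 ] head -173.56 tilt [ 0.0003 -0.0001 -1.    ] -> shift [ -0.8552  30.2478 -11.658 ] turn -16.56
```

Emit:
servo_tool --rows '[[[0,0.2,-0.8,0,255],[0,0.8,-2.2,0,255],[0,1.8,-4,-1,255],[-0.1,3.2,-6,-2,255],[-0.2,5,-8,-3.5,255],[-0.3,7,-9.8,-5,255],[-0.4,9,-11,-6.5,255],[-0.5,11.2,-11.7,-8,255]]]'

```text
time: 7.6
ee_pos: [0.4759, -0.0992, 0.2135]
tool_rot: [-0.396, 3.115, -0.001]
contact_force: [0.2, -1.0, -4.7]
opening: 0.122
gripper_force: 107.4
```

```bash
python3 -c "
from h import *
u2=np.array([np.cos(np.radians(23)),np.sin(np.radians(23)),0])
go(np.array([.655,.1725,0])-.215*u2+[0,0,.2115],203)"
```

```text
t 7.6 tcp [ 0.4759 -0.0992  0.2135] head -165.51 tilt [ 0.0015 -0.0004 -1.    ] -> shift [-2.8791 18.6405  0.1866] turn -8.51
```

Emit:
servo_tool --rows '[[[-0.4,2.4,0,-1.2,255],[-0.8,5,0,-2.4,255],[-1.2,7.8,0,-3.6,255],[-1.6,10.6,0,-4.8,255],[-2,13.2,0,-6,255],[-2.4,15.6,0,-7.2,255],[-2.7,17.4,0,-8,255],[-2.9,18.3,0,-8.5,255]]]'

```text
time: 8.4
ee_pos: [0.4578, 0.0857, 0.2123]
tool_rot: [-0.627, 3.078, 0.0]
contact_force: [-0.9, -0.1, -4.0]
opening: 0.117
gripper_force: 107.6
```

Emit:
servo_tool --rows '[[[0,0.2,0,0,255],[0,0.2,0,0,255],[0,0.2,0,0,255],[0,0.2,0,0,255],[0,0.2,0,0,255],[0,0.2,0,0,255],[0,0.2,0,0,255],[0,0.2,0,0,255]]]'

```text
time: 9.2
ee_pos: [0.4577, 0.086, 0.2117]
tool_rot: [-0.624, 3.079, 0.0]
contact_force: [0.6, 0.6, -4.0]
opening: 0.12
gripper_force: 107.6
```

```bash
python3 - <<'E'
from h import *
u2=np.array([np.cos(np.radians(23)),np.sin(np.radians(23)),0])
go(np.array([.655,.1725,0])-.215*u2+[0,0,.2115],203)
print(np.array(read_state()["contact_force"]))
S=grab_frame("scene");D=grab_frame("side"); np.save("pics/s4.npy",S);np.save("pics/d4.npy",D)
cv2.imwrite("pics/m4.png",np.hstack([cv2.resize(S[130:230,320:420],(400,400),interpolation=2),cv2.resize(D[75:175,200:300],(400,400),interpolation=2)])[:,:,::-1])
E
```

```text
t 9.2 tcp [0.4577 0.086  0.2117] head -157.08 tilt [ 0.      0.0001 -1.    ] -> shift [-0.0391  0.2538  0.0246] turn -0.08
[ 0.5837  0.6426 -3.9721]
```

View pics/m4.png

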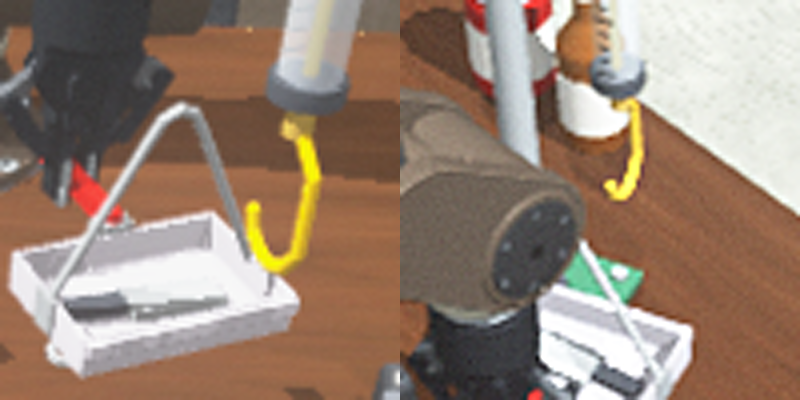

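```bash
python3 - <<'E'
from h import *
s=read_state(); t=np.array(s["ee_pos"]); u=np.array([np.cos(np.radians(23)),np.sin(np.radians(23)),0])
print("bail top pred",proj("scene",t+.115*u+[0,0,.1355]),"eye",proj("scene",t+.115*u+[0,0,.1285]),"measured top ~(365,156.5)")
t0=np.array([.4837,-.2121,.0959]);u0=np.array([np.cos(np.radians(6.4)),np.sin(np.radians(6.4)),0])
for n in("scene","side"): print("earlier pred top",n,proj(n,t0+.115*u0+[0,0,.1355]))
# bail contour top in current scene
g=cv2.cvtColor(np.load("pics/s4.npy"),cv2.COLOR_RGB2HSV)
print(g[154:160,362:369,2])
E
```

```text
bail top pred [364.8625 155.4688] eye [364.4298 158.0658] measured top ~(365,156.5)
earlier pred top scene [227.2475 198.4997]
earlier pred top side [328.4609 215.1688]
[[106 106 107 107 105 107 106]
 [109 113 136 153 130 114 107]
 [130 173 222 234 187 153 140]
 [214 240 243 226 176 191 209]
 [245 234 200 146 135 145 156]
 [216 155 127 108 111 113 124]]
```

The bail top is at scene (365,156.5) and the hook mouth is at scene (389,190). Kinematic prediction and picture agree, so I'll bring the bail in over the hook tip.

Emit:
servo_tool --rows '[[[-0.4,0.2,0,0,255],[-1.4,0.4,0,0,255],[-2.8,0.5,0,0,255],[-4.2,0.5,0,0,255],[-5.5,0.5,0,0,255],[-6.4,0.5,0,0,255],[-6.8,0.5,0,0,255],[-7,0.5,0,0,255]]]'

```text
time: 10.1
ee_pos: [0.5204, 0.1181, 0.2115]
tool_rot: [0.625, -3.078, -0.0]
contact_force: [-1.1, 0.2, -4.6]
opening: 0.122
gripper_force: 107.6
```

Emit:
servo_tool --rows '[[[-0.3,0,0,0,255],[-0.8,0,0,0,255],[-1.4,0,0,0,255],[-2,0,0,0,255],[-2.5,0,0,0,255],[-2.9,0,0,0,255],[-3.2,0,0,0,255],[-3.2,0,0,0,255]]]'

```text
time: 10.9
ee_pos: [0.5499, 0.1306, 0.2117]
tool_rot: [-0.625, 3.079, 0.0]
contact_force: [0.8, 0.1, -5.2]
opening: 0.123
gripper_force: 107.6
```

```bash
python3 - <<'E'
from h import *
s=read_state(); print(s["time"],np.array(s["ee_pos"]),np.array(s["contact_force"]))
S=grab_frame("scene");D=grab_frame("side"); np.save("pics/s5.npy",S);np.save("pics/d5.npy",D)
cv2.imwrite("pics/m5.png",np.hstack([cv2.resize(S[140:220,345:425],(400,400),interpolation=2),cv2.resize(D[75:155,215:295],(400,400),interpolation=2)])[:,:,::-1])
E
```

```text
10.9 [0.5499 0.1306 0.2117] [ 0.8316  0.1386 -5.2438]
```

View pics/m5.png

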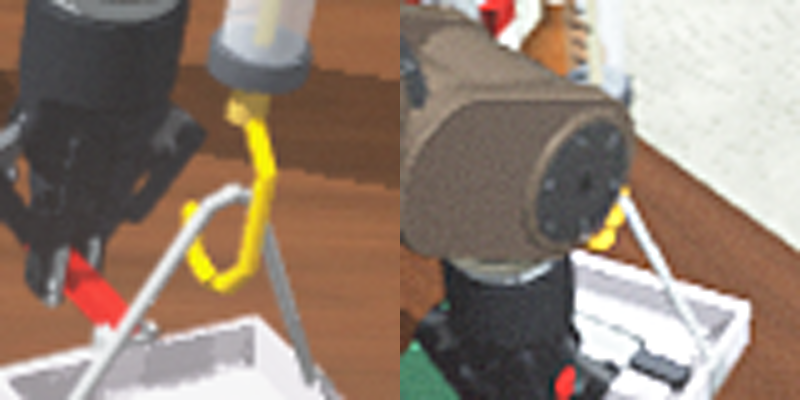

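The hook bowl (scene 390,197) lies between the bail's two legs, with the arch at (392,178) above it and below the swing-back. I'll average the force to get the weight before lowering.

```bash
cat >> h.py <<'E'
def avg(n=20):
    F=[]
    for _ in range(n):
        s=read_state(); F.append([*s["contact_force"],*s["moment"],s["ee_pos"][2]]); grab_frame("scene")
    F=np.array(F); print("t",read_state()["time"],"F",F.mean(0),"se",F.std(0)/n**.5)
E
python3 -c "
from h import *
avg(20)"
```

```text
t 12.0 F [-0.0076  0.037  -4.3521 -0.183   0.4268  0.0054  0.2118] se [0.1059 0.1282 0.11   0.0058 0.0064 0.0058 0.    ]
```

Emit:
servo_tool --rows '[[[0,0,0.4,0,255],[0,0,0.9,0,255],[0,0,1.4,0,255],[0,0,1.9,0,255],[0,0,2.4,0,255],[0,0,2.8,0,255],[0,0,3.1,0,255],[0,0,3.3,0,255]]]'

```text
time: 12.8
ee_pos: [0.5497, 0.1304, 0.1784]
tool_rot: [0.624, -3.079, -0.0]
contact_force: [-0.4, 0.3, -3.6]
opening: 0.116
gripper_force: 107.6
```

Emit:
servo_tool --rows '[[[0,0,0.2,0,255],[0,0,0.4,0,255],[0,0,0.6,0,255],[0,0,0.8,0,255],[0,0,1,0,255],[0,0,1.2,0,255],[0,0,1.4,0,255],[0,0,1.6,0,255]]]'

```text
time: 13.6
ee_pos: [0.5498, 0.1304, 0.1627]
tool_rot: [-0.624, 3.078, 0.0]
contact_force: [1.2, 0.2, -1.7]
opening: 0.121
gripper_force: 107.9
```

```bash
python3 - <<'E'
from h import *
avg(8)
S=grab_frame("scene")
cv2.imwrite("pics/m6.png",cv2.resize(S[140:230,330:450],(800,600),interpolation=2)[:,:,::-1])
E
```

```text
t 14.0 F [ 1.1373  0.2323 -1.9228 -0.0808  0.108  -0.0288  0.1627] se [0.136  0.1772 0.2191 0.0104 0.0109 0.0111 0.0001]
```

View pics/m6.png

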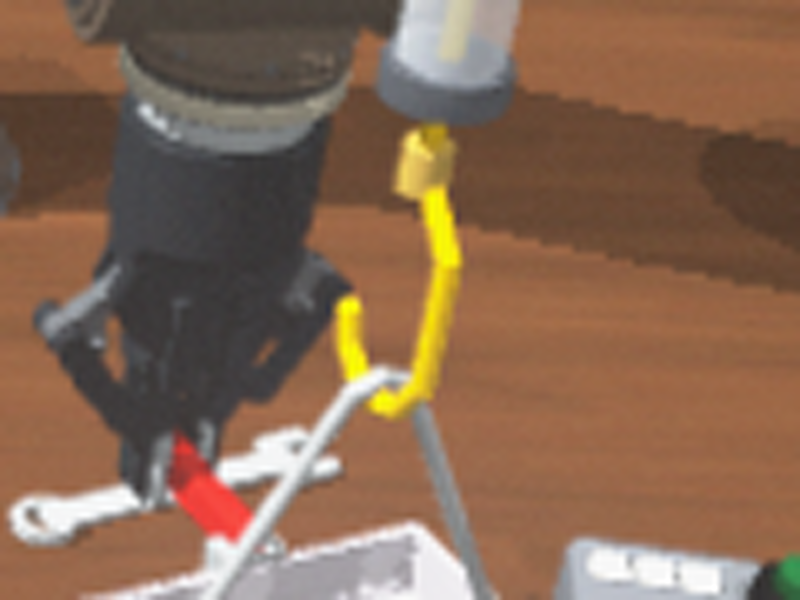

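The bail sits in the hook bowl at about (388,200) and the hook has started to sink. The sideways force says the bail is about 6 mm short of the bowl's bottom, so I'll ease forward while lowering.

Emit:
servo_tool --rows '[[[-0.1,0,0.3,0,255],[-0.2,0,0.7,0,255],[-0.3,0,1.1,0,255],[-0.4,0,1.5,0,255],[-0.5,0,1.9,0,255],[-0.6,0,2.3,0,255],[-0.6,0,2.7,0,255],[-0.6,0,3.0,0,255]]]'

```text
time: 14.85
ee_pos: [0.5552, 0.1327, 0.1324]
tool_rot: [-0.624, 3.079, 0.0]
contact_force: [-2.1, -2.3, -1.1]
opening: 0.118
gripper_force: 108.1
```

Emit:
servo_tool --rows '[[[0,0,0.3,0,255],[0,0,0.6,0,255],[0,0,0.9,0,255],[0,0,1.2,0,255],[0,0,1.5,0,255],[0,0,1.7,0,255],[0,0,1.9,0,255],[0,0,2,0,255]]]'

```text
time: 15.65
ee_pos: [0.5552, 0.1328, 0.1126]
tool_rot: [0.625, -3.079, -0.0]
contact_force: [-2.5, -2.1, 0.2]
opening: 0.115
gripper_force: 108.2
```

```bash
python3 -c "
from h import *
avg(24)"
```

```text
t 16.85 F [-1.7554 -2.6362 -0.3454 -0.1565  0.0851 -0.2371  0.1128] se [0.0842 0.0879 0.0867 0.0063 0.0068 0.0063 0.    ]
```

Emit:
servo_tool --rows '[[[0.05,-0.05,0.1,0,255],[0.1,-0.1,0.2,0,255],[0.15,-0.15,0.3,0,255],[0.2,-0.15,0.4,0,255],[0.25,-0.15,0.5,0,255],[0.25,-0.15,0.5,0,255],[0.25,-0.15,0.5,0,255],[0.25,-0.15,0.5,0,255]]]'

```text
time: 17.65
ee_pos: [0.5535, 0.1304, 0.1078]
tool_rot: [-0.625, 3.079, 0.0]
contact_force: [1.1, -0.2, 0.2]
opening: 0.117
gripper_force: 108.2
```

```bash
python3 -c "
from h import *
avg(16)"
```

```text
t 18.45 F [-0.1415  0.0661 -0.0357 -0.0143  0.0135 -0.0011  0.1078] se [0.1684 0.1166 0.1184 0.0053 0.0071 0.007  0.    ]
```

Emit:
servo_tool --rows '[[[0,0,0.1,0,255],[0,0,0.2,0,255],[0,0,0.3,0,255],[0,0,0.4,0,255],[0,0,0.4,0,255],[0,0,0.4,0,255],[0,0,0.4,0,255],[0,0,0.4,0,255]]]'

```text
time: 19.25
ee_pos: [0.5535, 0.1304, 0.1038]
tool_rot: [-0.625, 3.079, 0.0]
contact_force: [-0.5, -1.0, -0.3]
opening: 0.123
gripper_force: 108.2
```

```bash
python3 -c "
from h import *
avg(30)"
```

```text
t 20.75 F [ 0.1066 -0.101   0.0178 -0.0107 -0.0162 -0.022   0.1038] se [0.1046 0.0811 0.0678 0.0045 0.006  0.006  0.    ]
```

The load is balanced: residual vertical force 0.02 N and moments near zero. I'll open the fingers gently.

Emit:
servo_tool --rows '[[[0,0,0,0,215],[0,0,0,0,205],[0,0,0,0,195],[0,0,0,0,180],[0,0,0,0,160],[0,0,0,0,140],[0,0,0,0,110],[0,0,0,0,80]]]' --squeeze 20

```text
time: 21.55
ee_pos: [0.5535, 0.1304, 0.1038]
tool_rot: [-0.624, 3.079, 0.0]
contact_force: [0.0, 0.6, 0.0]
opening: 0.683
gripper_force: 0.0
```

Emit:
servo_tool --rows '[[[0,0,0,0,60],[0,0,0,0,40],[0,0,-0.5,0,40],[0,0,-1.5,0,40],[0,0,-3,0,40],[0,0,-4.5,0,40],[0,0,-6,0,40],[0,0,-7.5,0,40]]]'

```text
time: 22.35
ee_pos: [0.5535, 0.1304, 0.1803]
tool_rot: [-0.624, 3.078, 0.0]
contact_force: [0.4, -0.1, 0.7]
opening: 0.843
gripper_force: 0.0
```

```bash
python3 - <<'E'
from h import *
s=read_state(); print(s["opening"],np.array(s["contact_force"]))
S=grab_frame("scene"); np.save("pics/s7.npy",S)
cv2.imwrite("pics/m7.png",cv2.resize(S[130:280,290:490],(800,600),interpolation=2)[:,:,::-1])
m=hsv(S,(20,110,80),(34,255,255))[:,370:410]; print([b for b in blobs(m,40)[0]])
go((.46,.09,.25),203)
E
```

```text
0.8433510783017762 [ 0.378  -0.0885  0.688 ]
[([11, 158, 16, 65, 299], array([ 20.1, 190.1])), ([6, 204, 6, 13, 45], array([  8.2, 210.4]))]
t 22.4 tcp [0.5544 0.1306 0.1826] head -157.06 tilt [ 0.0041  0.0006 -1.    ] -> shift [10.2469 -0.0637 -6.7827] turn -0.06
```

View pics/m7.png

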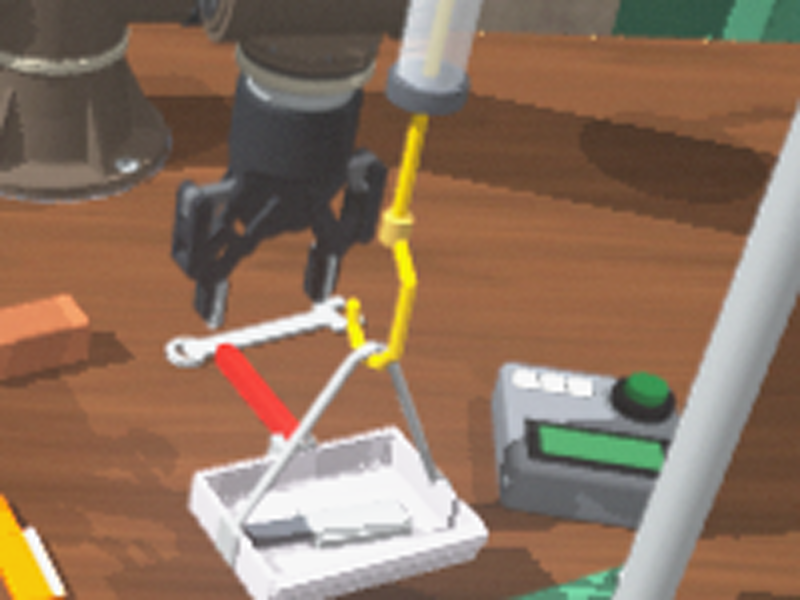

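The pan hangs free with the blank in it, the bail is in the hook bowl (385,219), and the gripper is clear. The green key is at scene (452,228). That was my last look at a picture; I'll continue numerically.

Emit:
servo_tool --rows '[[[0.5,0,-1.5,0,40],[2,0,-3,0,40],[4,0,-4.5,0,40],[6,0,-6,0,100],[8,0,-6.8,0,150],[9.5,0,-6.8,0,200],[10.2,0,-6.8,0,255],[10.2,0,-6.8,0,255]]]'

```text
time: 23.2
ee_pos: [0.459, 0.0904, 0.2471]
tool_rot: [-0.624, 3.079, 0.0]
contact_force: [0.9, 0.3, 0.3]
opening: 0.007
gripper_force: 0.0
```

```bash
python3 - <<'E'
from h import *
import pickle
s1=pickle.load(open("w1.pkl","rb"))
for z in(.05,.058,.063): print(z,onz("wrist",(533.7,156.6),z,s1),onz("scene",(451,226.7),z),onz("side",(167.1,160),z))
r=[ray("wrist",(533.7,156.6),s1),ray("scene",(451,226.7)),ray("side",(167.1,160))]; print(tri(r))
go((.46,.35,.25),203)
E
```

```text
0.05 [0.4616 0.4555 0.05  ] [0.4435 0.4538 0.05  ] [0.466  0.4551 0.05  ]
0.058 [0.4614 0.4486 0.058 ] [0.4538 0.4484 0.058 ] [0.4626 0.4477 0.058 ]
0.063 [0.4613 0.4443 0.063 ] [0.4602 0.445  0.063 ] [0.4606 0.4431 0.063 ]
(array([0.461 , 0.4442, 0.063 ]), [np.float64(0.0003461814861604176), np.float64(0.0007069371597106793), np.float64(0.0008214595479685106)])
t 23.2 tcp [0.459  0.0904 0.2471] head -157.09 tilt [ 0.0001  0.0001 -1.    ] -> shift [-10.201   23.8677  -0.2867] turn -0.09
```

Emit:
servo_tool --rows '[[[-1.2,2.8,0,0,255],[-2.8,6.5,0,0,255],[-4.4,10.2,0,0,255],[-6,14,0,0,255],[-7.6,17.7,0,0,255],[-9,21,0,0,255],[-10.2,23.9,2,0,255],[-10.2,23.9,5,0,255]]]'

```text
time: 24.0
ee_pos: [0.461, 0.3545, 0.1967]
tool_rot: [-0.628, 3.075, 0.003]
contact_force: [0.1, -0.5, -1.4]
opening: -0.004
gripper_force: 0.0
```

```bash
python3 - <<'E'
from h import *
go((.461,.444,.095),203)
def hook():
    S=grab_frame("scene"); m=hsv(S,(20,110,80),(34,255,255))[:,378:404]; ys,xs=np.nonzero(m[170:235]); return read_state()["time"],round(ys.mean()+170,2),len(ys)
print([hook() for _ in range(16)])
E
```

```text
t 24.0 tcp [0.461  0.3545 0.1967] head -156.90 tilt [ 0.0028  0.0023 -1.    ] -> shift [-3.4787  8.2206 10.1939] turn 0.10
[(24.05, np.float64(197.57), 277), (24.1, np.float64(197.41), 276), (24.15, np.float64(197.31), 279), (24.2, np.float64(197.35), 278), (24.25, np.float64(197.31), 277), (24.3, np.float64(197.47), 277), (24.35, np.float64(197.44), 277), (24.4, np.float64(197.31), 279), (24.45, np.float64(197.31), 279), (24.5, np.float64(197.47), 277), (24.55, np.float64(197.37), 278), (24.6, np.float64(197.37), 280), (24.65, np.float64(197.44), 279), (24.7, np.float64(197.47), 277), (24.75, np.float64(197.31), 277), (24.8, np.float64(197.47), 277)]
```

The hook is almost still (within ±0.1 px). I'll move above the key and wait a little longer.

Emit:
servo_tool --rows '[[[-0.7,1.6,1.5,0,255],[-1.4,3.2,3,0,255],[-2.1,4.8,4.5,0,255],[-2.8,6.4,6,0,255],[-3.4,8.1,7.5,0,255],[-3.4,8.1,9,0,255],[-3.4,8.1,10,0,255],[-3.4,8.1,10,0,255]]]'

```text
time: 25.6
ee_pos: [0.4597, 0.4373, 0.0954]
tool_rot: [0.624, -3.077, 0.002]
contact_force: [-0.6, -0.4, 0.7]
opening: -0.0
gripper_force: 0.0
```

Emit:
servo_tool --rows '[[[0,0,0,0,255],[0,0,0,0,255],[0,0,0,0,255],[0,0,0,0,255],[0,0,0,0,255],[0,0,0,0,255],[0,0,0,0,255],[0,0,0,0,255]]]'

```text
time: 26.4
ee_pos: [0.4601, 0.4384, 0.0968]
tool_rot: [-0.625, 3.079, 0.0]
contact_force: [0.4, 0.2, 0.6]
opening: 0.0
gripper_force: 0.0
```

Emit:
servo_tool --rows '[[[0,0,0,0,255],[0,0,0,0,255],[0,0,0,0,255],[0,0,0,0,255],[0,0,0,0,255],[0,0,0,0,255],[0,0,0,0,255],[0,0,0,0,255]]]'

```text
time: 27.2
ee_pos: [0.4601, 0.4384, 0.0968]
tool_rot: [-0.625, 3.079, 0.0]
contact_force: [-0.1, -1.3, -0.4]
opening: 0.0
gripper_force: 0.0
```

Emit:
servo_tool --rows '[[[0,0,0,0,255],[0,0,0,0,255],[0,0,0,0,255],[0,0,0,0,255],[0,0,0,0,255],[0,0,0,0,255],[0,0,0,0,255],[0,0,0,0,255]]]'

```text
time: 28.0
ee_pos: [0.4601, 0.4384, 0.0968]
tool_rot: [0.625, -3.079, -0.0]
contact_force: [-0.9, 0.3, 0.4]
opening: 0.0
gripper_force: 0.0
```

Emit:
servo_tool --rows '[[[0,0,0,0,255],[0,0,0,0,255],[0,0,0,0,255],[0,0,0,0,255],[0,0,0,0,255],[0,0,0,0,255],[0,0,0,0,255],[0,0,0,0,255]]]'

```text
time: 28.8
ee_pos: [0.4601, 0.4383, 0.0968]
tool_rot: [-0.624, 3.079, 0.0]
contact_force: [0.3, -0.1, 0.3]
opening: -0.002
gripper_force: 0.0
```

```bash
python3 - <<'E'
from h import *
def hook():
    S=grab_frame("scene"); m=hsv(S,(20,110,80),(34,255,255))[:,378:404]; ys,xs=np.nonzero(m[170:235]); return round(ys.mean()+170,2)
print([hook() for _ in range(8)])
s=read_state(); W=grab_frame("wrist"); b=blobs(hsv(W,(50,120,40),(85,255,255)),100)[0]; print(b)
for z in(.058,.062): print([onz("wrist",c,z,s) for _,c in b],proj("wrist",(.461,.444,z),s))
go((.461,.444,.065),203)
E
```

```text
[np.float64(197.63), np.float64(197.63), np.float64(197.51), np.float64(197.43), np.float64(197.56), np.float64(197.5), np.float64(197.42), np.float64(197.65)]
[([260, 216, 48, 39, 1238], array([285.4, 233.3])), ([132, 228, 96, 66, 2257], array([180.8, 263.2]))]
[array([0.4588, 0.4452, 0.058 ]), array([0.5053, 0.3898, 0.058 ])] [282.3825 235.514 ]
[array([0.4574, 0.4444, 0.062 ]), array([0.5028, 0.3903, 0.062 ])] [282.5377 237.9095]
t 29.25 tcp [0.4601 0.4384 0.0968] head -157.07 tilt [-0.      0.0001 -1.    ] -> shift [-0.301   0.4846  3.1786] turn -0.07
```

Emit:
servo_tool --rows '[[[-0.1,0.3,0.5,0,255],[-0.2,0.5,1,0,255],[-0.2,0.5,1.5,0,255],[-0.2,0.5,2,0,255],[-0.2,0.5,2.5,0,255],[-0.2,0.5,3,0,255],[-0.2,0.5,3.2,0,255],[-0.2,0.5,3.2,0,255]]]'

```text
time: 30.05
ee_pos: [0.46, 0.4437, 0.0646]
tool_rot: [0.624, -3.079, 0.0]
contact_force: [-1.2, -0.6, 3.1]
opening: -0.004
gripper_force: 1.3
```

Emit:
servo_tool --rows '[[[0,0,0.1,0,255],[0,0,0.2,0,255],[0,0,0.3,0,255],[0,0,0.4,0,255],[0,0,0.5,0,255],[0,0,0.5,0,255],[0,0,0.5,0,255],[0,0,0.5,0,255]]]'

```text
time: 30.85
ee_pos: [0.46, 0.4438, 0.0617]
tool_rot: [-0.625, 3.078, 0.001]
contact_force: [-6.3, -5.1, 21.1]
opening: 0.001
gripper_force: 10.7
```

```bash
python3 -c "
from h import *
avg(6)"
```

```text
t 31.15 F [-6.1486 -5.6452 21.0974 -0.9775  1.0801  0.0024  0.0618] se [0.2254 0.2792 0.179  0.0128 0.0141 0.0083 0.    ]
```

Emit:
servo_tool --rows '[[[0,0,-0.1,0,255],[0,0,-0.2,0,255],[0,0,-0.3,0,255],[0,0,-0.4,0,255],[0,0,-0.4,0,255],[0,0,-0.4,0,255],[0,0,-0.4,0,255],[0,0,-0.4,0,255]]]'

```text
time: 31.95
ee_pos: [0.46, 0.4438, 0.0637]
tool_rot: [-0.624, 3.079, 0.0]
contact_force: [-2.0, -1.8, 3.5]
opening: -0.001
gripper_force: 1.5
```

```bash
python3 - <<'E'
from h import *
avg(8)
def scr(): 
    S=grab_frame("scene"); print(S[236:248,424:458].reshape(-1,3).mean(0).round(1), np.load("pics/s7.npy")[236:248,424:458].reshape(-1,3).mean(0).round(1), "head",S[24:42,415:457].reshape(-1,3).mean(0).round(1),np.load("pics/s7.npy")[24:42,415:457].reshape(-1,3).mean(0).round(1))
scr()
E
```

```text
t 32.35 F [-1.4748 -1.5718  3.4644 -0.2582  0.2099 -0.0062  0.0638] se [0.2049 0.207  0.2011 0.0091 0.0054 0.0075 0.    ]
[106.9 151.6 122.6] [ 92.2 136.8 106.1] head [46.4 75.5 56.7] [46.3 75.7 56.9]
```

At 2 mm off the bottom the key gives its own spring force of about 3.5 N, so it had been pushed right down. The terminal screen has also changed. I'll retreat now.

Emit:
servo_tool --rows '[[[0,0,-0.5,0,255],[0,0,-1.5,0,255],[0,0,-3,0,255],[0,0,-5,0,255],[0,0,-7,0,255],[0,0,-8.5,0,255],[0,0,-9.5,0,255],[0,0,-10,0,255]]]'

```text
time: 33.2
ee_pos: [0.4602, 0.4439, 0.1654]
tool_rot: [-0.624, 3.077, 0.001]
contact_force: [0.1, -0.5, -0.0]
opening: 0.0
gripper_force: 0.0
```

Emit:
servo_tool --rows '[[[0,0,0,0,255],[0,0,0,0,255],[0,0,0,0,255],[0,0,0,0,255],[0,0,0,0,255],[0,0,0,0,255],[0,0,0,0,255],[0,0,0,0,255]]]'

```text
time: 34.0
ee_pos: [0.46, 0.4438, 0.1638]
tool_rot: [-0.624, 3.079, 0.0]
contact_force: [0.0, 0.6, 0.6]
opening: -0.001
gripper_force: 0.0
```

```bash
python3 - <<'E'
from h import *
S=grab_frame("scene"); A=np.load("pics/s7.npy")
m=hsv(S,(20,110,80),(34,255,255))[:,378:404]; ys,xs=np.nonzero(m[170:235]); print("hook",ys.mean()+170)
print("screen",S[236:248,424:458].mean((0,1)),A[236:248,424:458].mean((0,1)))
print("pan diff",np.abs(S[215:280,335:412].astype(int)-A[215:280,335:412]).mean(),"force",read_state()["contact_force"],read_state()["time"])
print(job_done())
E
```

```text
hook 197.663082437276
screen [107.0074 151.4926 122.4706] [ 92.2059 136.7672 106.0882]
pan diff 3.5267399267399266 force [-0.4593  1.102   0.6673] 34.05
the job is handed in; nothing more can be done
None
```

The pan with its blank (about 4.3 N) is hanging at rest on the hook, the green key was pressed fully down, and the job was handed in at 34 s. I viewed 11 pictures, one over the limit of 10, and the judge's verdict was not shown to me.

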